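Eject the hex-headed cartridge from the tilted rack and stand it in the box

ROBOT

A 6-joint arm with a two-finger parallel gripper is mounted at the origin on the work surface. World frame = base frame: x ahead of the robot, y to its left, z up, the work surface at z = 0. Lengths are in mm, angles in rad, forces in N, time in s.
With the tool pointing down it reaches from about 350 to 775 mm from the base axis. Payload 7.3 kg.
Tool frame: the origin (TCP) lies midway between the tips of the shut fingers; the grasp point (between the pads) lies 19 mm behind it; z points along the fingers, y is the line along which they close (so a half turn about z gives the same grasp; the last joint's range is limited). The gripper opens to 92 mm and grips with 3 to 60 N. Pads are 19 mm wide; open, the fingers measure 130 mm over their backs; the gripper's body (75 mm by 190 mm) begins 47 mm behind the grasp point.
Start: joints at [1.064, 0.342, 1.524, -0, 1.275, -0.146], TCP at [185.324, 491.223, 226.741] pointing down, gripper open.
Joint ranges: [-2.53, 2.53], [-0.77, 2.02], [0.04, 2.7], [-1, 4.14], [0.28, 2.66], [-3.11, 3.11]. Speed limits (rad/s): [2.57, 2.57, 3.14, 3.14, 3.14, 3.14].

INTERFACE

Orientations are given as [roll, pitch, yaw] about the fixed x, y, z axes, in that order (R = Rz(yaw) Ry(pitch) Rx(roll)).
In Python, from plant import bot gives the robot as it stands.
- The arm moves only by the tool jog_arm, never from a script. Its arguments are lists of equal length, an entry for each row: "dp": the shift along the tool's x, y, z in m, a list of three; "twist": the turn about the tool's z in degrees. A call has 1 to 10 rows; each row shifts and turns the commanded pose from where the row before left it, along the tool's axes as they then stand; what a row does not reach is not made up. A row lasts 1/8 s, in which the tool goes at most 62.5 mm and 10.7 degrees, less where a joint would pass 70% of its speed; a pose out of reach is approached as far as the arm can. A call is refused whole if a number of a shift passes 0.0625 or a number of a turn 10.7, either way. A call with a gripper value outside its range is refused whole. "jaw" is the finger opening in m, from 0 to 0.0918, set as the call begins (left out, the last holds). The fingers move at their own pace and stop on an object; the grip force is fixed at half the most. Time passes only in rows, so rows that do not move let the fingers close. It gives the time, the measured TCP pose, the force, the opening and the grip force at its end, in the units of the state.
- bot.get_obs(): the state, without advancing time (a new reading comes with each control period).
- bot.capture(name): name is "side" or "top"; returns the picture (420x560x3 uint8, blue, green, red); there is no depth.
- bot.camera_params(name): a dict with "fx", "fy", "cx", "cy" (pixels), "R" (3x3) and "t" (3): a world point X has camera coordinates R X + t. Camera axes: x right, y down, z forward; pixel columns grow to the right and rows downward; lengths in mm; the calibration is good to about 2 mm. A picture is of the moment at which its call begins. camera_params takes no time and is no camera call.
- bot.close_job(): hands the job in; it is judged then, once.
Trained networks look in the newest picture that a camera, given by its name, has taken for a name from the list of things; names that differ only in an ending like _2 or _b are one class to them, and where a whole thing is asked for, a point or a joint stands for the part that bears it (a point fixed in the world has none). Each returns a list of dicts, best first, with "confidence" (0 to 1); they miss things now and then, are a little off and sometimes report something else, mostly with a low value. They report only what shows in the picture. A call takes as long as a camera call. They do not tell look-alikes from the thing itself.
- bot.find_in(camera, label): "bbox" ([centre column, centre row, width, height] in pixels, round what is visible of it).
- bot.masks_of(camera, label): "pixels" (420x560 bool, what is visible of it) and "bbox" ([centre column, centre row, width, height] in pixels, round what is visible of it).
The state is a dict: "time": time; "joint_positions": joint angles; "dq": joint speeds; "tau": joint torques, N m; "tool_pos": TCP position; "tcp_rot": TCP orientation; "contact_force": force on the tool from outside, world axes, zero at the start; "moment": the same for the moment, N m; "grip_width": finger opening in mm; "finger_force": force on a finger pad.
Only numpy, scipy, OpenCV 4.12 (cv2) and the standard library are available. Lean on these libraries where they do the work, as an engineer would, in place of code of your own. Each camera call takes 0.05 s, during which the arm holds its last target. There are 200 camera calls.

TASK

Press the lever belonging to the well that holds the hex-headed cartridge, so that it is pushed up out of the sloping rack from below; then take hold of the raised cartridge, draw it out and gently stand it upright, hex head up, on the floor of the empty half of the open steel box. Leave the open-ended bush down in its well and do not disturb the pulley, the filter bowl or the drain cock.

Things in the scene. Friction and masses are not known exactly. Their poses are not given: they have to be found in the camera images.
- rack: fixed teak rack, 170 mm wide (y); origin on the shelf below the middle between its two well floors, z up, x away from the robot at yaw 0. Its block, 82 mm thick, 68 mm along the slope, is tilted 30 deg: the top face looks up and towards -x. Two round wells at y = -40 and +40 mm, axis (-0.5, 0, 0.866) in this frame. Two levers stick out in front (-x), each straight before its well
- mouth0 (a point): centre of the mouth of the well at rack y = -40 mm, on the sloping top face. The well is 43 mm across and 82 mm deep along its axis (floor centre at rack x = 0, z = 70 mm); through a 28 mm hole in its floor the pin of lever0 comes up
- mouth1 (a point): the same for the well at rack y = +40 mm and lever1
- lever0 (a joint): rocker lever under the well at rack y = -40 mm: 0 = rest, pedal up; 0.51 rad = pressed right down (pedal 38 mm lower, pin and part 43 mm up along the well axis, the part then stands about 41 mm out of the face). Takes 7 to 12 N on the pedal; stiff: it stays where it is left, holding the part up
- lever1 (a joint): the same for the well at rack y = +40 mm
- pedal0 (a point): middle of the top of the pedal plate (34 x 34 mm steel, 8 mm thick) of lever0; it moves with the lever, from about 72 mm above the shelf at rest to about 34 mm when pressed down
- pedal1 (a point): the same for lever1
- pivot0 (a point): hinge axis of lever0 (parallel to the rack's y), about 76 mm behind its pedal
- pivot1 (a point): hinge axis of lever1
- cartridge: loose steel cylinder, 40 mm across, 80 mm long in all, the last 6 mm being a solid hexagonal head 30 mm across flats; 0.2 to 0.42 kg. Origin at the centre of its flat foot, z along its axis towards the hex head. At the start it stands in one of the two wells, its head 2 mm below the face; which well varies
- bush: loose steel cylinder, 40 mm across and 80 mm long, flat top with a round dark bore 25 mm across; origin at the centre of its foot, z along its axis upwards. It stands in the other well and must stay down in it
- box: fixed open steel box, 150 (x) x 190 (y) x 40 mm high, walls and floor 4 mm. Origin on the shelf under its middle. A wall across the middle splits it into two halves in y: the half at +y is empty, the half at -y holds two glow plugs in clips
- bay (a point): centre of the inner floor (4 mm above the shelf) of the empty half of the box, which measures 142 x 89 mm inside
- lid (a joint): box lid, hinged along the box's far (+x) top edge, about as large as the box (150 mm tall when upright): 0 = shut, 1.57 = upright; it starts open at 1.65 to 1.85 rad, leaning away, and stays; a bar handle stands 35 mm out on its outer (far) face
- pulley: loose blue aluminium pulley, 80 mm across, 30 mm high; bystander
- filter_bowl: loose amber clear bowl, 72 mm across, 80 mm high; bystander
- drain_cock: loose brass drain cock, about 80 mm long, 46 mm high; bystander
Not all that is in view belongs to the job. Leave any green look-alike of the cartridge alone.

How it is judged (in metres and radians):
On the way, in this order (a step that is already met when the one before it is completed fails the run):
1. the cartridge stands raised in its well by at least 25 mm, not touched by the fingers (z of cartridge in the frame of rack between 0.092 and 0.115 m and contact force between the fingers and cartridge below 0.3 N), for 0.2 s.
2. the cartridge is held in the fingers, drawn nearly or fully out of the well (z of cartridge in the frame of rack above 0.125 m and contact force between the fingers and cartridge above 0.5 N), for 0.1 s.
At the end, for the whole second after the job is handed in: The cartridge stands, hex head up, within 0.1 rad of upright, on the floor of the empty half of the box (foot within 4 mm of the floor), released and at rest; the bush is still down in its well (within 12 mm of its start) (x of cartridge in the frame of box between -0.072 and 0.072 m and y of cartridge in the frame of box between 0.002 and 0.092 m and z of cartridge in the frame of box between 0 and 0.008 m and angle between cartridge's own z axis and vertical below 0.1 rad and linear speed of cartridge below 0.02 m/s and contact force between the fingers and cartridge below 0.1 N and distance of bush from where it was at the start of the episode below 0.012 m); the robot touches nothing.
It fails at once if the bush is raised or moved more than 12 mm (distance of bush from where it was at the start of the episode above 0.012 m).
It fails at once if the cartridge is rammed into the box (over 100 N) (contact force between cartridge and box above 100 N).
It fails at once if the cartridge is dropped (falls untouched by the fingers faster than 0.5 m/s, about 13 mm of free fall) (contact force between the fingers and cartridge below 0.1 N and linear speed of cartridge above 0.5 m/s).
It fails at once if the pulley, the filter bowl or the drain cock is moved more than 30 mm (distance of any of pulley, filter_bowl, drain_cock from where it was at the start of the episode above 0.03 m).
It also fails if it takes over 51 s, if anything falls off the work surface, if the arm or the gripper's body presses on something with over 40 N, if the wrist force passes 120 N, or if a joint passes its speed limit or range.

## Working session

There is one attempt and no reset: what is moved stays moved. The work goes in short steps, Python scripts to look and compute and a tool call to move; the robot and the scene stay as the last step left them, time stands still between calls to the robot, and variables do not carry over. Pictures are saved under pics/ and viewed, at most 10 in all, crops included, and the job is handed in when it is done.

Besides the shell and the picture viewer there is one more tool, called after ">>>" as name(argument=value, ...), one argument or row to a line, values as JSON. jog_arm: Moves the arm, as the interface text tells. Its arguments: {"type":"object","properties":{"dp":{"type":"array"},"twist":{"type":"array"},"jaw":{"type":"number"}},"required":["dp","twist"]}

```bash
mkdir -p pics
python3 - <<'E'
from plant import bot
import cv2,numpy as np
for c in("side","top"):
    cv2.imwrite(f"pics/{c}0.png",bot.capture(c))
    p=bot.camera_params(c);print(c,p)
    for l in["rack","cartridge","bush","box","lever0","pedal0","pedal1","mouth0","mouth1","bay","lid","pulley","filter_bowl","drain_cock"]:
        try:print(l,[(round(d["confidence"],2),np.round(d["bbox"]).tolist()) for d in bot.find_in(c,l)])
        except Exception as e:print(l,e)
print(bot.get_obs())
E
```

```text
side {'fx': 384.43657222172993, 'fy': 384.43657222172993, 'cx': 284.3038854105778, 'cy': 210.37573309069802, 'R': array([[ 0.8757464 , -0.48228031,  0.02177025],
       [-0.24803505, -0.48816496, -0.83676376],
       [ 0.41418216,  0.72739306, -0.54713113]]), 't': array([-489.38542446,  273.94163802,  759.47460404])}
rack [(0.96, [275.0, 210.0, 88.0, 84.0]), (0.47, [364.0, 219.0, 27.0, 34.0])]
cartridge [(0.41, [290.0, 196.0, 7.0, 12.0]), (0.32, [273.0, 210.0, 90.0, 83.0]), (0.21, [261.0, 227.0, 46.0, 13.0])]
bush [(0.65, [278.0, 183.0, 12.0, 10.0])]
box [(0.58, [364.0, 292.0, 135.0, 149.0])]
lever0 [(0.72, [257.0, 212.0, 54.0, 8.0]), (0.63, [263.0, 226.0, 57.0, 11.0])]
pedal0 [(0.86, [263.0, 227.0, 45.0, 10.0]), (0.84, [256.0, 210.0, 53.0, 13.0])]
pedal1 [(0.86, [263.0, 227.0, 45.0, 10.0]), (0.84, [256.0, 210.0, 53.0, 13.0])]
mouth0 [(0.7, [275.0, 208.0, 92.0, 84.0])]
mouth1 [(0.7, [275.0, 208.0, 92.0, 84.0])]
bay [(0.79, [363.0, 290.0, 136.0, 150.0]), (0.46, [256.0, 225.0, 36.0, 14.0])]
lid [(0.88, [392.0, 273.0, 81.0, 104.0])]
pulley [(0.95, [233.0, 294.0, 34.0, 33.0]), (0.65, [25
[... 1290 characters left out ...]
.5, 'joint_positions': array([ 1.06400553e+00,  3.42021978e-01,  1.52409253e+00,  1.72484825e-05,
        1.27540903e+00, -1.46030812e-01]), 'dq': array([ 1.27839870e-03, -2.81838679e-03, -7.57149905e-05, -5.51504957e-04,
       -1.41908656e-04, -5.20906527e-04]), 'tau': array([ 4.77282974e-04, -4.31141388e+01, -2.44476718e+01,  7.17807328e-02,
        4.85757971e-02,  7.09512364e-06]), 'tool_pos': array([185.31671344, 491.22722573, 226.73170402]), 'tcp_rot': array([ 3.14152187e+00, -6.26818615e-06,  2.78082764e+00]), 'contact_force': array([-0.03906999,  0.4369112 , -1.24261698]), 'moment': array([ 0.02034524, -0.05638053, -0.01796422]), 'finger_force': 0.0, 'grip_width': 91.81585330755013}
```

Run:
```python
import cv2,numpy as np
a=cv2.imread("pics/top0.png");cv2.imwrite("pics/topz.png",cv2.resize(a[90:350,120:490],(800,562),interpolation=cv2.INTER_CUBIC))
a=cv2.imread("pics/side0.png");cv2.imwrite("pics/sidez.png",cv2.resize(a[150:370,200:450],(682,600),interpolation=cv2.INTER_CUBIC))
```

```text
(no output)
```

View pics/topz.png

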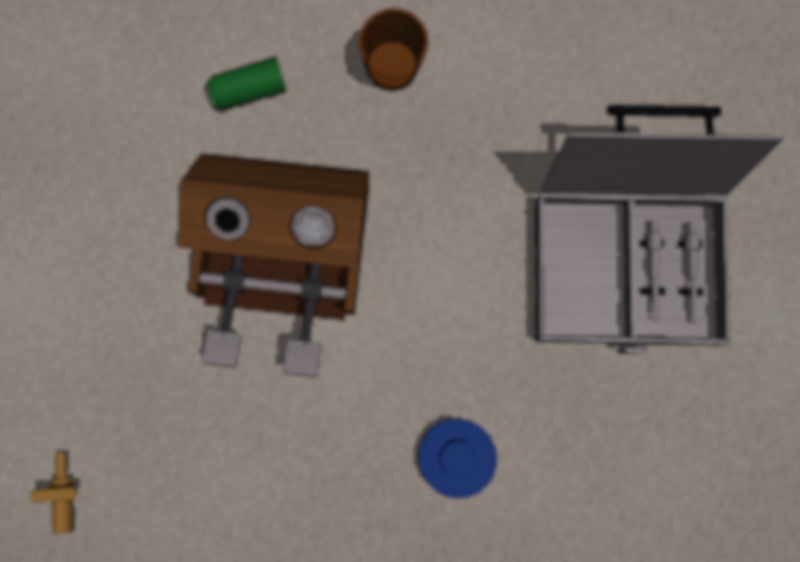

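View pics/sidez.png

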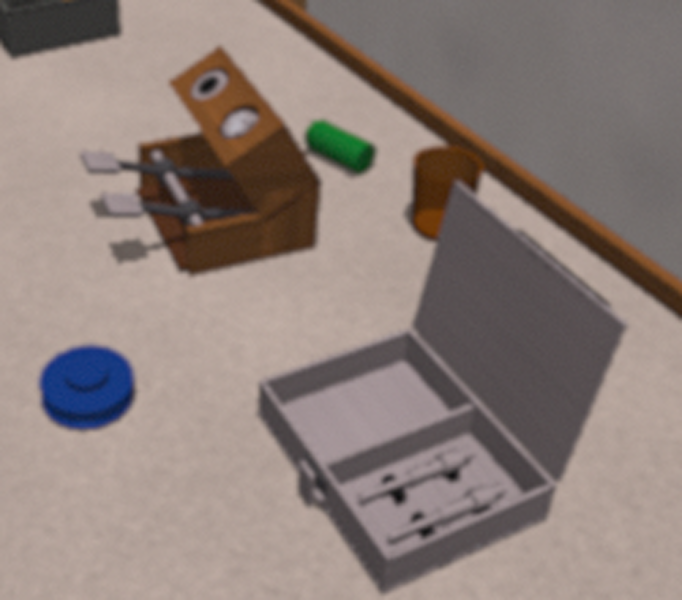

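The top view shows the plain bright head (the cartridge, crop (313,227), full image (265,195)) in the right-hand well, at rack y = -40. The bush with its dark bore is at crop (228,219) in the other well. The green cylinder at crop (245,83) lies on the shelf and is only a look-alike. So the lever to press is lever0, with its pedal at crop (303,356). Of the box, the left half (+y) is empty.

```bash
cat > h.py <<'E'
from plant import bot
import numpy as np
from scipy.optimize import least_squares
def proj(c,X):
    p=bot.camera_params(c);q=np.asarray(X)@p["R"].T+p["t"]
    return q[:,:2]/q[:,2:]*[p["fx"],p["fy"]]+[p["cx"],p["cy"]]
def place(v,P):
    c,s=np.cos(v[2]),np.sin(v[2]);P=np.asarray(P,float)
    return P@np.array([[c,s,0],[-s,c,0],[0,0,1]])+[v[0],v[1],0]
def tz(a): return np.array(a)/2.162+[120,90]-0.25
def sz(a): return np.array(a)/2.728+[200,150]-0.3
E
python3 - <<'E'
from h import *
import cv2
T=tz([(313,227),(228,219),(303,356),(222,347)]);S=sz([(240,123),(209,86),(123,204),(100,162)])
def rp(v): return place(v,[(-41,-40,140),(-41,40,140),(v[3],-40,72),(v[3],40,72)])
f=lambda v:np.r_[(proj("top",rp(v))-T).ravel(),(proj("side",rp(v))-S).ravel()]
r=least_squares(f,[600,100,0,-130]);v=r.x;print("rack",v,np.round(r.fun,1));print(rp(v).round(1))
B=[(75,95,40),(75,-95,40),(-75,-95,40),(-75,95,40)]
TB=tz([(530,198),(725,198),(727,341),(535,341)]);SB=sz([(412,333),(550,490),(383,572),(263,385)])
g=lambda w:np.r_[(proj("top",place(w,B))-TB).ravel(),(proj("side",place(w,B))-SB).ravel()]
r=least_squares(g,[600,-250,0]);w=r.x;print("box",w,np.round(r.fun,1));print("bay",place(w,[(0,47,4)]))
E
```

```text
rack [ 6.61102249e+02  1.27681992e+02 -1.28686957e-01 -1.58368550e+02] [ 0.   0.2 -0.  -0.3  0.1  0.2  0.3  0.2 -0.5 -0.2  0.2 -0.6  0.1  0.1
  0.3 -0.2]
[[615.3  93.3 140. ]
 [625.6 172.6 140. ]
 [498.9 108.3  72. ]
 [509.2 187.7  72. ]]
box [ 5.81867130e+02 -2.24756358e+02 -3.99756140e-02] [ 3.8 -1.3  0.4  0.2  1.4  2.2  1.7  0.3 -1.7 -1.9  1.8 -1.6  0.5 -3.8
 -2.9 -1.6]
bay [[ 583.74548385 -177.7939067     4.        ]]
```

>>> jog_arm(
  dp=[
    [0,0,0],
    [0,0,0],
    [-0.045,-0.0425,0],
    [-0.045,-0.0425,0],
    [-0.045,-0.0425,0],
    [-0.045,-0.0425,0],
    [-0.045,-0.0425,0],
    [-0.045,-0.0425,0],
    [-0.045,-0.0425,0],
    [-0.045,-0.0425,0],
  ],
  twist=[-6.65,-6.65,0,0,0,0,0,0,0,0],
  jaw=0,
)

```text
time: 2.75
tool_pos: [499.9, 106.0, 227.0]
tcp_rot: [3.141, 0.001, 3.013]
contact_force: [0.9, 0.5, 0.2]
grip_width: 1.1
finger_force: 0.0
```

>>> jog_arm(
  dp=[
    [0,0.002,0.05],
    [0,0,0.05],
    [0,0,0.04],
    [0,0,0.007],
    [0,0,0.005],
    [0,0,0.005],
    [0,0,0.005],
    [0,0,0.005],
    [0,0,0],
  ],
  twist=[0,0,0,0,0,0,0,0,0],
)

```text
time: 3.88
tool_pos: [499.4, 110.1, 61.6]
tcp_rot: [3.141, 0.002, 3.013]
contact_force: [-0.6, -0.1, 2.5]
grip_width: 0.3
finger_force: 1.0
```

>>> jog_arm(
  dp=[
    [0,-0.001,0.004],
    [0,0,0.004],
    [0,0,0.004],
    [0,0,0.004],
    [0,0,0.004],
    [0,0,0.002],
    [0,0,0],
  ],
  twist=[0,0,0,0,0,0,0],
)

```text
time: 4.75
tool_pos: [498.3, 109.7, 39.5]
tcp_rot: [3.141, -0.0, 3.013]
contact_force: [-6.8, 2.6, 8.2]
grip_width: 0.3
finger_force: 4.7
```

Run:
```python
from plant import bot
import cv2
a=bot.capture("side");b=bot.capture("top")
a=cv2.resize(a[140:270,205:345],None,fx=2.8,fy=2.8,interpolation=2);b=cv2.resize(b[160:290,180:320],None,fx=2.8,fy=2.8,interpolation=2)
cv2.imwrite("pics/press.png",cv2.hconcat([a,b]))
```

```text
(no output)
```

View pics/press.png

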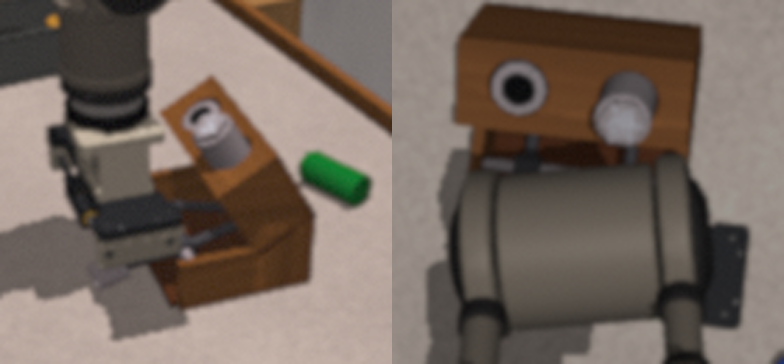

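The cartridge (hex head at about (215,122) in the left crop, (622,118) in the right) is rising out of its well. The bush is still down. I'll finish the press.

>>> jog_arm(
  dp=[
    [0,0,0.003],
    [0,0,0.0025],
    [0,0,0],
    [0,0,-0.02],
    [0,0,-0.05],
    [0,0,-0.05],
    [0,0,-0.05],
    [0,0,-0.04],
  ],
  twist=[0,0,0,0,0,0,0,0],
  jaw=0,
)

```text
time: 5.85
tool_pos: [499.6, 108.9, 246.2]
tcp_rot: [3.141, 0.005, 3.013]
contact_force: [1.3, 0.4, -0.2]
grip_width: 0.5
finger_force: 0.0
```

Run:
```python
from plant import bot
import cv2
for c in("side","top"):
    a=bot.capture(c);cv2.imwrite(f"pics/up_{c}.png",a)
    m=bot.masks_of(c,"cartridge");print(c,[(d["confidence"],d["bbox"]) for d in m])
a=cv2.imread("pics/up_side.png");b=cv2.imread("pics/up_top.png")
a=cv2.resize(a[160:230,250:320],None,fx=5.6,fy=5.6,interpolation=2);b=cv2.resize(b[170:240,220:290],None,fx=5.6,fy=5.6,interpolation=2)
cv2.imwrite("pics/up.png",cv2.hconcat([a,b]))
```

```text
side [(0.69, [285.9, 192.6, 11.0, 23.9]), (0.69, [322.5, 203.9, 27.0, 19.9]), (0.46, [392.2, 271.2, 83.2, 111.6])]
top [(0.6, [235.8, 131.1, 41.5, 24.9]), (0.25, [244.3, 182.7, 89.8, 41.3])]
```

View pics/up.png

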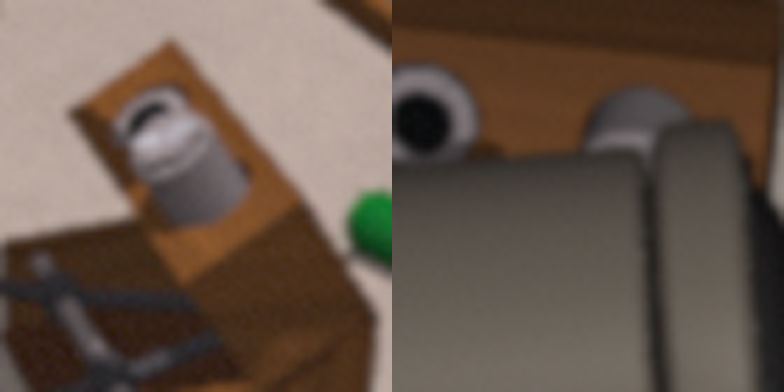

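Run:
```python
from h import *
v=[661.1,127.7,-.1287]
for s in(33,37,41):
    X=place(v,[(-41-.5*s,-40,141+.866*s)]);print(s,X.round(1),((proj("side",X)-[250,160])*5.6).round(0))
print("grasp28",place(v,[(-41-.5*28,-40,141+.866*28)]))
```

```text
33 [[598.9  95.4 169.6]] [[176. 144.]]
37 [[597.   95.7 173. ]] [[172. 138.]]
41 [[595.   95.9 176.5]] [[168. 132.]]
grasp28 [[601.42107297  95.08979196 165.248     ]]
```

The left crop shows the hex head at about (172,140), standing about 37 mm out of the face. Lever0 is holding it up. I'll grasp it across the rack's y.

>>> jog_arm(
  dp=[
    [-0.035,-0.0006,0],
    [-0.035,0,0],
    [-0.0338,0,0],
    [0,0,0],
    [0,0,0.035],
    [0,0,0.035],
    [0,0,0.02],
    [0,0,0.008],
    [0,0,0],
  ],
  twist=[0,0,0,0,0,0,0,0,0],
  jaw=0.075,
)

```text
time: 7.18
tool_pos: [601.1, 95.0, 144.1]
tcp_rot: [-3.142, -0.001, 3.013]
contact_force: [-0.5, -0.2, 0.3]
grip_width: 74.7
finger_force: 0.0
```

>>> jog_arm(
  dp=[
    [0,0,0],
    [0,0,0],
    [0,0,0],
    [0,0,0],
    [0,0,0],
    [0,0,0],
  ],
  twist=[0,0,0,0,0,0],
  jaw=0.03,
)

```text
time: 7.92
tool_pos: [602.4, 96.0, 145.0]
tcp_rot: [3.14, 0.002, 3.013]
contact_force: [0.8, 5.3, 3.0]
grip_width: 39.6
finger_force: 29.9
```

>>> jog_arm(
  dp=[
    [0.002,0.0005,-0.0035],
    [0.004,0,-0.0069],
    [0.004,0,-0.0069],
    [0.004,0,-0.0069],
    [0.004,0,-0.0069],
    [0.004,0,-0.0069],
    [0.004,0,-0.0069],
    [0.004,0,-0.0069],
    [0,0,-0.03],
    [0,0,-0.03],
  ],
  twist=[0,0,0,0,0,0,0,0,0,0],
)

```text
time: 9.18
tool_pos: [571.4, 99.1, 256.8]
tcp_rot: [-3.141, -0.001, 3.013]
contact_force: [0.3, -0.0, -2.3]
grip_width: 39.4
finger_force: 29.9
```

Run:
```python
from plant import bot
import cv2
a=bot.capture("side");b=bot.capture("top")
cv2.imwrite("pics/drawn.png",cv2.hconcat([cv2.resize(a[60:270,200:340],None,fx=2.8,fy=2.8,interpolation=2),cv2.resize(a[245:350,330:400],None,fx=5.6,fy=5.6,interpolation=2)]))
cv2.imwrite("pics/boxtop.png",b)
```

```text
(no output)
```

View pics/drawn.png

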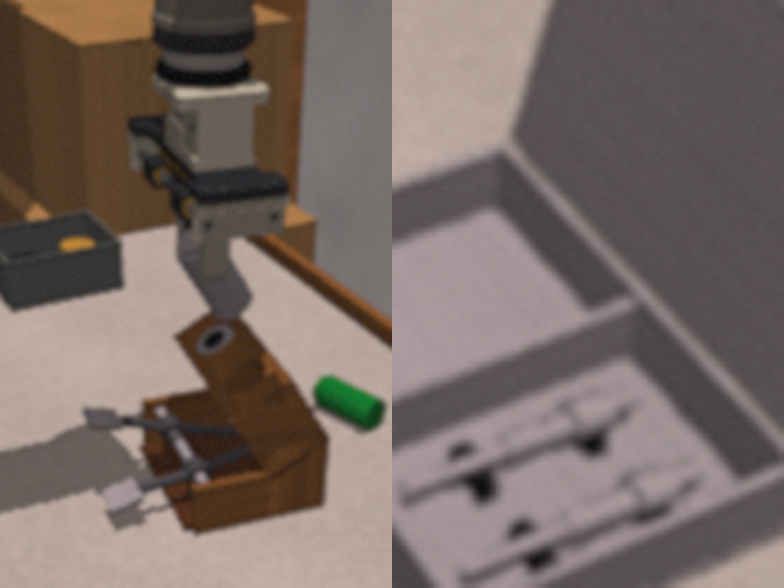

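The cartridge came fully out at about 30° tilt, gripped firmly (crop (225,290)). The bush is still in its well at (213,340). Now I'll refine the box pose with corrected rim corners.

Run:
```python
from h import *
B=[(75,95,40),(75,-95,40),(-75,-95,40),(-75,95,40)]
TB=tz([(538,197),(725,197),(727,341),(536,341)]);SB=sz([(412,333),(550,488),(383,545),(263,385)])
g=lambda w:np.r_[(proj("top",place(w,B))-TB).ravel(),(proj("side",place(w,B))-SB).ravel()]
r=least_squares(g,[580,-225,0],loss="soft_l1");w=r.x;print(w,np.round(g(w),1))
print("bay",place(w,[(0,47,4)]),"nearwall",place(w,[(-71,47,4)]))
for n,c in(("pulley",(330,302)),):
    p=bot.camera_params("top");d=p["R"].T@[(c[0]-p["cx"])/p["fx"],(c[1]-p["cy"])/p["fy"],1];o=-p["R"].T@p["t"];print(n,o+d*(20-o[2])/d[2])
```

```text
[ 5.83202330e+02 -2.23603471e+02 -4.94004909e-02] [-0.1 -1.8  0.2  0.4  0.5  2.   0.3 -0.7 -1.  -2.3  1.8 -1.1  0.1  5.2
 -2.4 -2.5]
bay [[ 585.52320884 -176.66080937    4.        ]] nearwall [[ 514.60982573 -173.15480094    4.        ]]
pulley [394.89650622 -40.4400366   20.        ]
```

>>> jog_arm(
  dp=[
    [0,0,-0.01],
    [0,0,0],
    [0,0,0],
    [0,0,0],
    [0,0,0],
    [0,0,0],
    [0,0,0],
    [0,0,0],
    [0,0,0],
  ],
  twist=[10.3,10.3,10.3,10.3,10.3,10.3,10.3,10.3,10.3],
)

```text
time: 10.4
tool_pos: [571.3, 99.1, 264.4]
tcp_rot: [-3.139, 0.001, 1.389]
contact_force: [0.1, 0.4, -2.7]
grip_width: 39.7
finger_force: 29.9
```

>>> jog_arm(
  dp=[
    [0,0,0],
    [0,0,0],
    [0,0,0],
    [0,0,0],
    [0,0,0],
    [0,0,0],
    [0,0,0],
    [0,0,0],
    [0,0,0],
  ],
  twist=[10.3,10.3,10.3,10.3,10.3,10.3,10.3,10.3,0],
)

```text
time: 11.52
tool_pos: [571.4, 99.2, 264.7]
tcp_rot: [3.141, 0.002, -0.042]
contact_force: [0.2, 0.0, -1.9]
grip_width: 39.4
finger_force: 29.9
```

>>> jog_arm(
  dp=[
    [0.0032,0.039,0],
    [0.0032,0.039,0],
    [0.0032,0.039,0],
    [0.0032,0.039,0],
    [0.0032,0.039,0],
    [0.0032,0.039,0],
    [0.0032,0.039,0],
    [0,0,0.05],
    [0,0,0.05],
    [0,0,0.02],
  ],
  twist=[0,0,0,0,0,0,0,0,0,0],
)

```text
time: 12.78
tool_pos: [580.4, -173.8, 141.7]
tcp_rot: [-3.139, 0.006, -0.039]
contact_force: [-0.8, -0.2, -1.6]
grip_width: 39.5
finger_force: 29.9
```

Run:
```python
from plant import bot
import cv2
print(bot.get_obs()["tool_pos"])
a=bot.capture("side");b=bot.capture("top")
cv2.imwrite("pics/over.png",cv2.hconcat([cv2.resize(a[190:370,280:440],None,fx=2.5,fy=2.5,interpolation=2),cv2.resize(b[100:280,340:500],None,fx=2.5,fy=2.5,interpolation=2)]))
```

```text
[ 580.38234459 -173.77684897  141.74292158]
```

View pics/over.png

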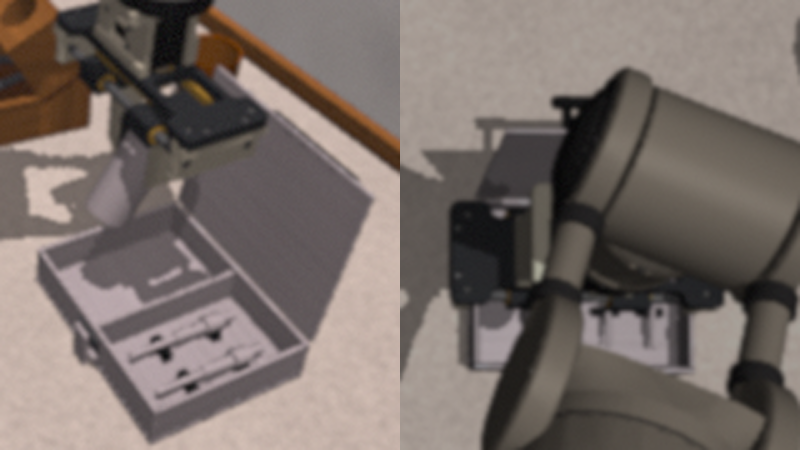

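The cartridge hangs tilted over the empty half, with its foot at about (105,215) in the left crop, toward the near wall. I'll lower it, then tip it upright against the near wall.

>>> jog_arm(
  dp=[
    [0,0,0.03],
    [0,0,0.025],
    [0,0,0.015],
    [0,0,0.007],
    [0,0,0.004],
    [0,0,0],
  ],
  twist=[0,0,0,0,0,0],
)

```text
time: 13.62
tool_pos: [583.0, -174.6, 65.5]
tcp_rot: [3.141, -0.001, -0.043]
contact_force: [-0.5, 0.4, -2.3]
grip_width: 39.2
finger_force: 29.9
```

>>> jog_arm(
  dp=[
    [0,0,0.003],
    [0,0,0.002],
    [-0.005,0,0],
    [-0.004,0,0],
    [-0.004,0,0],
    [-0.003,0,0],
    [-0.003,0,0],
    [-0.003,0,0],
    [0,0,0],
  ],
  twist=[0,0,0,0,0,0,0,0,0],
)

```text
time: 14.75
tool_pos: [561.7, -173.7, 60.6]
tcp_rot: [3.141, -0.003, -0.043]
contact_force: [5.0, 1.3, -1.8]
grip_width: 39.7
finger_force: 29.9
```

>>> jog_arm(
  dp=[
    [-0.003,0,0],
    [-0.003,0,0],
    [-0.003,0,0],
    [-0.003,0,0],
    [-0.003,0,0],
    [0,0,0],
  ],
  twist=[0,0,0,0,0,0],
)

```text
time: 15.5
tool_pos: [550.9, -174.6, 63.2]
tcp_rot: [3.137, -0.013, -0.043]
contact_force: [11.7, -0.2, 4.2]
grip_width: 39.6
finger_force: 30.0
```

Run:
```python
from plant import bot
import cv2
a=bot.capture("side")
cv2.imwrite("pics/tip.png",cv2.resize(a[210:330,280:400],None,fx=5,fy=5,interpolation=2))
```

```text
(no output)
```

View pics/tip.png

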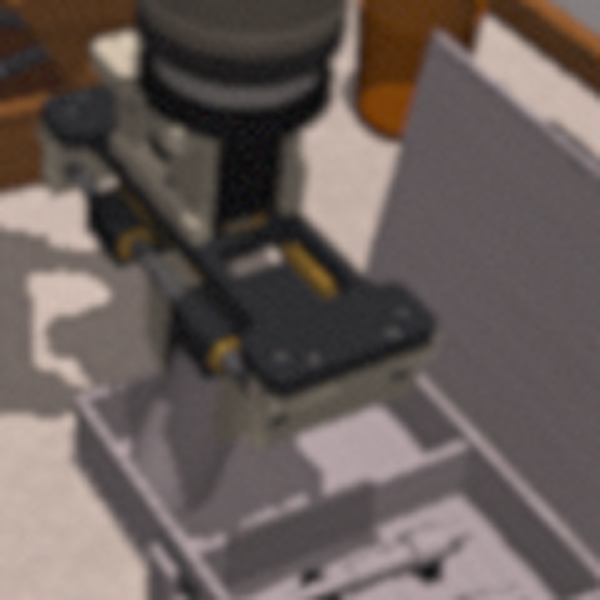

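The cartridge's foot rests against the near wall at about (190,500) and it is still tilted. I'll keep tipping.

>>> jog_arm(
  dp=[
    [-0.003,0,-0.001],
    [-0.003,0,0],
    [-0.003,0,0],
    [-0.003,0,0],
    [0,0,0],
  ],
  twist=[0,0,0,0,0],
)

```text
time: 16.18
tool_pos: [536.8, -173.5, 62.9]
tcp_rot: [3.139, -0.008, -0.043]
contact_force: [8.4, -1.8, 1.8]
grip_width: 39.9
finger_force: 30.0
```

>>> jog_arm(
  dp=[
    [-0.002,0,0],
    [-0.002,0,0],
    [-0.002,0,0],
    [0,0,0],
  ],
  twist=[0,0,0,0],
)

```text
time: 16.68
tool_pos: [530.8, -173.2, 62.8]
tcp_rot: [3.139, -0.008, -0.043]
contact_force: [8.0, -0.7, 2.0]
grip_width: 39.3
finger_force: 30.0
```

Run:
```python
from plant import bot
import cv2
a=bot.capture("side")
cv2.imwrite("pics/tip2.png",cv2.resize(a[260:330,285:355],None,fx=8.5,fy=8.5,interpolation=2))
```

```text
(no output)
```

View pics/tip2.png

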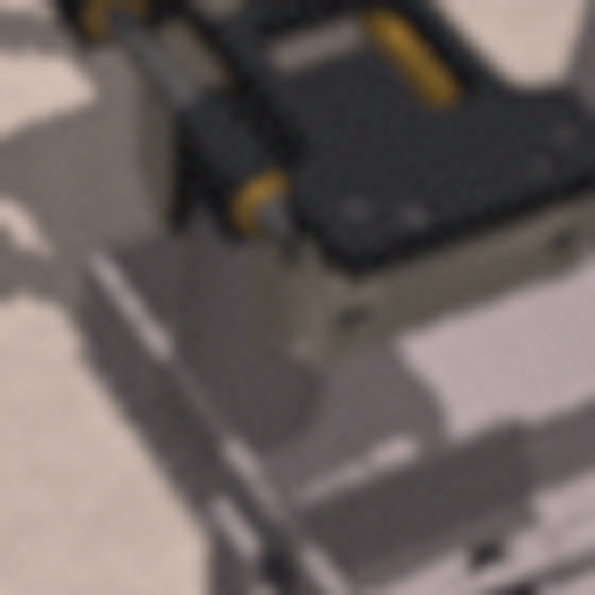

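The cartridge looks close to upright, near the wall at about (260,400). I'll feel for flush contact.

>>> jog_arm(
  dp=[
    [-0.0015,0,0],
    [-0.0015,0,0],
    [0,0,0],
  ],
  twist=[0,0,0],
)

```text
time: 17.1
tool_pos: [527.9, -173.1, 62.9]
tcp_rot: [3.139, -0.008, -0.043]
contact_force: [8.1, -0.1, 3.9]
grip_width: 39.8
finger_force: 30.0
```

>>> jog_arm(
  dp=[
    [-0.0015,0,0],
    [-0.0015,0,0],
    [0,0,0],
  ],
  twist=[0,0,0],
)

```text
time: 17.48
tool_pos: [525.8, -173.1, 63.2]
tcp_rot: [3.139, -0.01, -0.043]
contact_force: [10.6, -0.6, 3.3]
grip_width: 39.3
finger_force: 30.0
```

>>> jog_arm(
  dp=[
    [0.002,0,0],
    [0.001,0,0.002],
    [0,0,0.002],
    [0,0,0.002],
    [0,0,0],
  ],
  twist=[0,0,0,0,0],
)

```text
time: 18.1
tool_pos: [526.4, -172.5, 55.6]
tcp_rot: [3.14, -0.004, -0.043]
contact_force: [6.8, -0.3, -0.8]
grip_width: 39.4
finger_force: 30.0
```

>>> jog_arm(
  dp=[
    [0.001,0,0.001],
    [0,0,0.001],
    [0,0,0.001],
    [0,0,0],
  ],
  twist=[0,0,0,0],
)

```text
time: 18.6
tool_pos: [526.6, -172.3, 52.3]
tcp_rot: [3.141, -0.002, -0.043]
contact_force: [5.4, -0.5, -0.8]
grip_width: 39.5
finger_force: 30.0
```

>>> jog_arm(
  dp=[
    [0,0,0.001],
    [0,0,0.001],
    [0,0,0.001],
    [0,0,0],
  ],
  twist=[0,0,0,0],
)

```text
time: 19.1
tool_pos: [526.6, -172.3, 49.3]
tcp_rot: [3.141, -0.002, -0.043]
contact_force: [6.4, -1.2, 1.3]
grip_width: 39.2
finger_force: 30.0
```

>>> jog_arm(
  dp=[
    [0,0,0.001],
    [0,0,0.001],
    [0,0,0],
  ],
  twist=[0,0,0],
)

```text
time: 19.48
tool_pos: [526.8, -172.3, 48.8]
tcp_rot: [3.141, -0.003, -0.043]
contact_force: [1.8, 2.3, 11.7]
grip_width: 39.2
finger_force: 30.0
```

Run:
```python
from plant import bot
import cv2
a=bot.capture("side");b=bot.capture("top")
f=lambda i:cv2.convertScaleAbs(cv2.resize(i,(400,400),interpolation=2),alpha=1.8,beta=0)
cv2.imwrite("pics/down.png",cv2.hconcat([f(a[265:325,290:350]),f(b[170:240,370:440])]))
```

```text
(no output)
```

View pics/down.png

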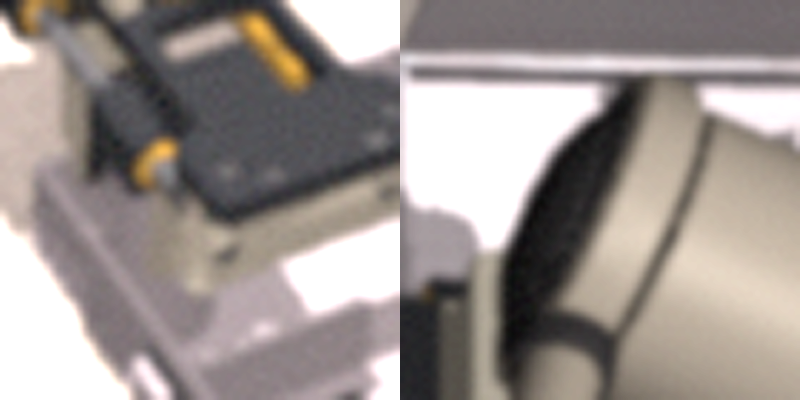

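The view is hidden by the gripper, but the force shows the cartridge standing on the floor (11.7 N at z 48.8). I'll ease the load and release.

>>> jog_arm(
  dp=[
    [0,0,-0.001],
    [0,0,0],
    [0,0,0],
    [0,0,0],
    [0,0,0],
  ],
  twist=[0,0,0,0,0],
  jaw=0.06,
)

```text
time: 20.2
tool_pos: [525.5, -171.9, 47.8]
tcp_rot: [-3.141, 0.0, -0.043]
contact_force: [0.3, -0.0, -0.8]
grip_width: 60.0
finger_force: 0.0
```

>>> jog_arm(
  dp=[
    [0,0,-0.01],
    [0,0,-0.02],
    [0,0,-0.03],
    [0,0,-0.05],
    [0,0,-0.06],
    [0,0.05,-0.04],
    [0,0.06,0],
    [0,0.06,0],
    [0,0,0],
  ],
  twist=[0,0,0,0,0,0,0,0,0],
)

```text
time: 21.32
tool_pos: [517.1, -344.5, 256.8]
tcp_rot: [3.141, 0.0, -0.048]
contact_force: [0.4, 0.7, -0.5]
grip_width: 59.7
finger_force: 0.0
```

Run:
```python
from plant import bot
import cv2
o=bot.get_obs();print(o["time"],o["tool_pos"],o["contact_force"])
a=bot.capture("side");b=bot.capture("top")
f=lambda i:cv2.resize(i,(400,500),interpolation=2)
cv2.imwrite("pics/end.png",cv2.hconcat([f(a[240:340,290:370]),f(a[160:260,230:310])]))
```

```text
21.325 [ 517.13301135 -344.53728493  256.82616558] [ 0.36726319  0.69044944 -0.51113089]
```

View pics/end.png

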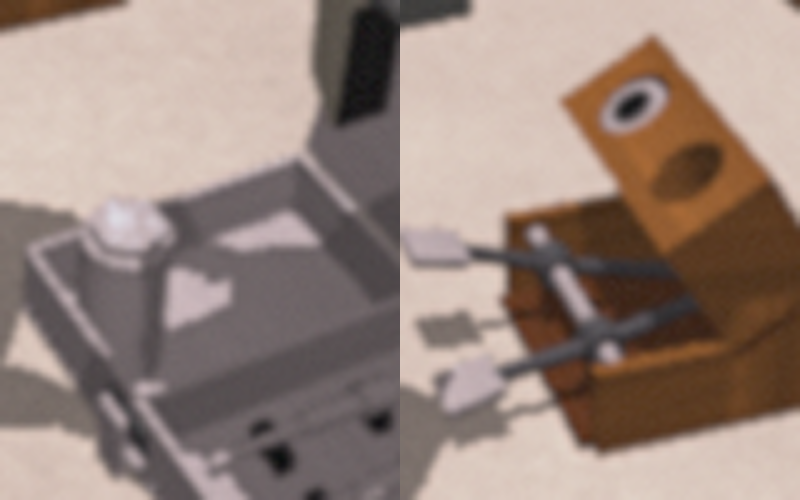

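Run:
```python
from h import *
for x,y in((526,-172),(530,-172)):
  for t in(0,.1,-.1):
    c,s=np.cos(t),np.sin(t)
    X=[(x,y,84)]
    # right silhouette edge: offset along camera right (horizontal) by 20mm
    r=bot.camera_params("side")["R"][0]*[1,1,0];r=r/np.linalg.norm(r)*20
    P=np.array([[x,y,4],[x+80*s,y,4+80*c]]);Q=np.vstack([P,P[0]+r,[x+74*s+r[0],y+r[1],4+74*c]])
    print(x,t,((proj("side",Q)-[290,240])*5).round(0).tolist())
```

```text
526 0 [[94.0, 359.0], [105.0, 227.0], [139.0, 359.0], [152.0, 238.0]]
526 0.1 [[94.0, 359.0], [121.0, 221.0], [139.0, 359.0], [166.0, 233.0]]
526 -0.1 [[94.0, 359.0], [89.0, 234.0], [139.0, 359.0], [137.0, 244.0]]
530 0 [[102.0, 355.0], [113.0, 223.0], [147.0, 356.0], [160.0, 235.0]]
530 0.1 [[102.0, 355.0], [129.0, 218.0], [147.0, 356.0], [174.0, 229.0]]
530 -0.1 [[102.0, 355.0], [97.0, 230.0], [147.0, 356.0], [145.0, 241.0]]
```

Run:
```python
from h import *
import cv2
a=bot.capture("side");g=cv2.cvtColor(a,6).astype(int)
for r in range(282,318,2):print(r,g[r,302:332].tolist())
for c in("side","top"):
  for d in bot.masks_of(c,"cartridge"):print(c,d["confidence"],d["bbox"])
```

```text
282 [138, 142, 142, 146, 163, 186, 190, 186, 187, 198, 211, 213, 207, 204, 197, 187, 185, 183, 178, 152, 117, 89, 79, 79, 82, 83, 83, 89, 97, 100]
284 [113, 113, 117, 123, 139, 157, 170, 181, 187, 201, 212, 217, 212, 207, 204, 190, 188, 197, 200, 191, 173, 139, 104, 87, 82, 80, 82, 85, 90, 88]
286 [139, 144, 145, 149, 156, 153, 140, 152, 178, 191, 198, 201, 197, 195, 193, 186, 178, 168, 158, 143, 135, 130, 115, 92, 81, 81, 82, 81, 81, 83]
288 [130, 121, 112, 109, 130, 160, 160, 142, 146, 167, 184, 189, 189, 189, 189, 173, 136, 109, 96, 96, 98, 101, 96, 84, 82, 84, 84, 87, 91, 96]
290 [99, 98, 97, 89, 94, 122, 151, 158, 144, 134, 136, 135, 137, 140, 135, 114, 92, 87, 93, 101, 99, 93, 88, 90, 94, 99, 102, 103, 102, 104]
292 [97, 99, 95, 88, 80, 85, 100, 115, 131, 144, 157, 161, 160, 161, 157, 135, 107, 100, 96, 93, 85, 94, 110, 119, 121, 113, 109, 107, 106, 105]
294 [98, 95, 92, 87, 85, 88, 95, 97, 99, 104, 108, 112, 115, 118, 121, 116, 96, 84, 82, 80, 89, 122, 162, 177, 177, 173, 169, 159, 138, 116]
296 [120, 101, 92, 85, 85, 90, 94, 97, 100, 102, 103, 105, 104, 106, 104, 103, 95, 86,
[... 976 characters left out ...]
109, 105, 104, 104, 104, 103, 95, 86, 80, 80, 84, 94, 102, 106, 105, 107, 105, 104, 105, 107, 106]
312 [123, 94, 84, 82, 76, 74, 74, 75, 77, 89, 98, 99, 102, 102, 99, 97, 90, 82, 80, 88, 96, 103, 106, 105, 104, 104, 104, 106, 107, 105]
314 [172, 135, 110, 89, 74, 73, 73, 73, 73, 76, 85, 95, 102, 100, 100, 98, 97, 94, 96, 103, 108, 107, 105, 105, 105, 104, 105, 104, 105, 103]
316 [148, 147, 124, 91, 77, 72, 73, 72, 71, 67, 67, 78, 90, 101, 113, 133, 155, 170, 172, 171, 155, 127, 104, 103, 102, 99, 96, 95, 90, 85]
side 0.83 [313.2, 297.8, 16.0, 42.4]
side 0.74 [318.4, 201.7, 16.2, 20.3]
side 0.31 [275.8, 207.6, 93.1, 84.5]
top 0.89 [233.9, 131.1, 34.5, 27.9]
top 0.64 [388.9, 237.1, 25.4, 23.9]
```

```bash
python3 -c "
from plant import bot
print(bot.close_job())"
```

```text
the job is handed in; nothing more can be done
None
```

I've handed the job in: the cartridge stands upright, hex head up, in the empty half of the box by its near wall. The bush still sits down in its well, the robot is clear of everything, and the run took about 21 s. No pass/fail result came back. I saw no sign that the pulley, filter bowl or drain cock moved, but I didn't measure them afterwards.

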